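# Shut and latch the spray-test box

### The job

Get the injector spray tester ready for a shot: first press its open lid fully shut, then swing the latch handle round anticlockwise (seen from above), so that it climbs over the hump of its cam and drops right down into the low notch just before the end stop, with the lid still shut. The notch sits differently on each machine, so feel for it and do not ram the handle against the end stop (keep it to about 10 N). Leave the things lying around where they are.

Things in the scene. Friction and masses are not known exactly. Their poses are not given: they have to be found in the camera images.
- tester: Fixed spray-test box: open-topped blue steel box 180 (its x) x 160 (y) x 100 mm high, a round grey pedestal (radius 50 mm) joined to its -y side. Origin: centre of its underside, on the bench; z up, x away from the robot (yaw within 0.3 rad). The lid's hinge runs along y at x = +90, z = 100 mm (far rim).
- lid (a joint): Opening angle of the flat aluminium lid (180 x 160 x 8 mm, 0.35 kg): 0 shut on the rim, growing as its near edge swings up; starts 0.55 to 0.95 rad open. A stiff hinge (0.42 N m) holds it where it is left. Pressing straight down with a few N at a point over the box, some 80 mm short of the hinge, shuts it; then it meets the rim.
- lid_mid (a point): Centre of the lid's upper face, 90 mm from the hinge line; moves with the lid. When shut it lies 108 mm above the bench.
- latch_axis (a point): Point on the upright axis of the latch handle, in the middle of the pedestal (tester x = -30, y = -130 mm), 131 mm above the bench; fixed. The steel cam under the handle has, in turning order: a level stretch, a ramp up 10 mm, a short crest, a drop of 15 mm into a narrow notch, and a high end wall that stops all turning. The notch differs per machine, is not measured.
- grip (a point): Centre of the handle's grip, an upright black post 22 mm thick, 50 mm tall, on the end of a flat lever (its top 25 mm below this point), 100 mm from the latch axis. Starts 150 mm above the bench, seen from the axis 0.1 to 0.2 rad clockwise of the tester's -x; turns anticlockwise towards the tester's -y. Crest: 160 mm. In the notch: about 145 mm, 0.87 to 1.58 rad anticlockwise of the tester's -x.
- tongue (a point): Underside at the tip of the tongue, a flat bar 80 mm long opposite the lever; in the notch it lies 2 mm over the shut lid's -y edge. The handle (lever, grip, tongue; 0.3 kg) is pushed down by a 6 to 7 N spring; climbing the ramp takes 2 to 9 N at the grip. A tight grip can hold it up and keep it from dropping: push it from the side or hold it loosely, so that it slides up and down.
- injector: Bystander: a loose steel and black plastic fuel injector lying on the bench, about 145 mm long, 24 mm high. Origin under its middle.
- jar: Bystander: a clear jar with a yellow cap, 64 mm in diameter, 85 mm high. Origin: centre of its underside.
- wrench: Bystander: a steel open-end wrench 170 mm long lying on the bench. Origin under its middle.

How it is judged:
By the outcome, as a careful person would: the job done as asked, in the order asked, and still so for the second after the job is handed in, with the robot touching nothing.
It also fails if it takes over 67 s, if anything falls off the work surface, if the arm or the gripper's body presses on something with over 40 N, if the wrist force passes 120 N, or if a joint passes its speed limit or range.

### The arm

A 7-joint arm with a two-finger parallel gripper is mounted at the origin on the work surface. World frame = base frame: x ahead of the robot, y to its left, z up, the work surface at z = 0. Lengths are in m, angles in rad, forces in N, time in s.
With the tool pointing down it reaches from about 0.4 to 0.85 m from the base axis. Payload 4.5 kg.
Tool frame: the origin (TCP) lies on the centre line of the jaws, within the pads' length; the fingertips stand 14 mm ahead of it and the grasp point (between the pads) lies 5 mm behind it; x points along the fingers, y is the direction in which the jaws open and shut, and the axes are right-handed (so a half turn about x gives the same grasp; the last joint's range is limited). The gripper opens to 88 mm and grips with 3 to 60 N. Pads are 18 mm wide; open, the fingers measure 123 mm over their backs; the gripper's body (75 mm by 187 mm) begins 45 mm behind the grasp point.
Start: joints at [-1.092, 0.689, -0.195, 1.565, 0.157, 0.902, -0.215], TCP at [0.269, 0.564, 0.253] pointing down, gripper open.
Joint ranges: [-3.01, 3.01], [-0.46, 2.08], [-1.47, 1.51], [0.13, 2.56], [-1, 4.14], [0.04, 2.09], [-2.66, 2.66]. Speed limits (rad/s): [2.57, 2.57, 3.14, 3.14, 3.14, 3.14, 3.14].

### API

Orientations are given as a rotation vector (axis times angle).
In Python, from plant import * gives the robot as it stands.
- The arm moves only by the tool drive_tool, never from a script. Its arguments are lists of equal length, an entry for each row: "linear": the shift along the tool's x, y, z in m, a list of three; "turn": the turn, a rotation vector about the tool's x, y, z in degrees, a list of three. A call has 1 to 8 rows; each row shifts and turns the commanded pose from where the row before left it, along the tool's axes as they then stand; what a row does not reach is not made up. A row lasts 1/10 s, in which the tool goes at most 50 mm and 8.59 degrees, less where a joint would pass 70% of its speed; a pose out of reach is approached as far as the arm can. A call is refused whole if a number of a shift passes 0.05 or a number of a turn 8.59, either way. A call with a gripper value outside its range is refused whole. "jaw" is the opening in per cent of the stroke, from 0 (shut) to 100 (fully open), set as the call begins (left out, the last holds). The fingers move at their own pace and stop on an object; "squeeze" is the grip in N (left out, the last holds). Time passes only in rows, so rows that do not move let the fingers close. It gives the time, the measured TCP pose, the force and the opening at its end, in the units of the state.
- state(): the state, without advancing time (a new reading comes with each control period).
- snapshot(name): name is "side" or "top"; returns a dict with "pixels" (480x640x3 uint8, red, green, blue), "intrinsics" (3x3 intrinsics, pixels), "R" (3x3) and "t" (3): a world point X has camera coordinates R X + t. Camera axes: x right, y down, z forward; pixel columns grow to the right and rows downward; lengths in m; the calibration is good to about 2 mm. A picture is of the moment at which its call begins. There is no depth.
- finish_job(): hands the job in, once; it reports no verdict.
The state is a dict: "t": time; "qpos": joint angles; "qvel": joint speeds; "effort": joint torques, N m; "tcp_pos": TCP position; "tcp_rot": TCP orientation; "ft_force": force on the tool from outside, world axes, zero at the start; "ft_torque": the same for the moment, N m; "finger_gap": opening from 0.0 (shut) to 1.0 (fully open).
Only numpy, scipy, OpenCV 4.12 (cv2) and the standard library are available. Lean on these libraries where they do the work, as an engineer would, in place of code of your own. Each camera call takes 0.05 s, during which the arm holds its last target. There are 200 camera calls.

## Working session

There is one attempt and no reset: what is moved stays moved. The work goes in short steps, Python scripts to look and compute and a tool call to move; the robot and the scene stay as the last step left them, time stands still between calls to the robot, and variables do not carry over. Pictures are saved under pics/ and viewed, about 8 in all and at most 12, crops included, and the job is handed in when it is done.

Besides the shell and the picture viewer there is one more tool, called after "Call:" as name(argument=value, ...), one argument or row to a line, values as JSON. drive_tool: Moves the arm, as the interface text tells. Its arguments: {"type":"object","properties":{"linear":{"type":"array"},"turn":{"type":"array"},"jaw":{"type":"number"},"squeeze":{"type":"number"}},"required":["linear","turn"]}

```bash
mkdir -p pics; ls; python3 - <<'E'
from plant import *
import cv2,numpy as np,pickle
for n in("side","top"):
    s=snapshot(n); pickle.dump(s,open(n+'.pkl','wb')); cv2.imwrite(f'pics/{n}0.png',s['pixels'][:,:,::-1])
    print(n,np.round(s['intrinsics'],1).tolist(),(-s['R'].T@s['t']).round(3),s['R'].round(2).tolist())
print(state())
E
```

```text
pics
side [[606.6, 0.0, 321.9], [0.0, 606.6, 243.9], [0.0, 0.0, 1.0]] [ 0.29  -0.882  1.081] [[0.96, -0.28, 0.02], [-0.19, -0.7, -0.68], [0.2, 0.65, -0.73]]
top [[579.1, 0.0, 320.2], [0.0, 579.1, 236.1], [0.0, 0.0, 1.0]] [ 0.448 -0.034  1.574] [[0.02, -1.0, -0.01], [-1.0, -0.02, -0.06], [0.06, 0.01, -1.0]]
{'t': 0.1, 'qpos': array([-1.09216417,  0.6899087 , -0.19453939,  1.56623018,  0.15729355,
        0.90252856, -0.21510348]), 'qvel': array([-0.00198017,  0.00033183,  0.00163213, -0.00187006, -0.00112609,
        0.00034499, -0.00128355]), 'effort': array([-3.03228226e-03, -5.28505862e+01, -1.27148129e+00, -1.53838348e+01,
       -5.25992329e-02,  2.02444724e-03,  5.35813808e-05]), 'tcp_pos': array([0.26873279, 0.56366512, 0.25198799]), 'tcp_rot': array([ 0.34748193,  1.54277563, -0.35011079]), 'ft_force': array([-0.00935297,  0.46117891,  0.12876646]), 'ft_torque': array([-0.00333285, -0.04975622, -0.00310792]), 'finger_gap': 1.0001059369679033}
```

View pics/top0.png

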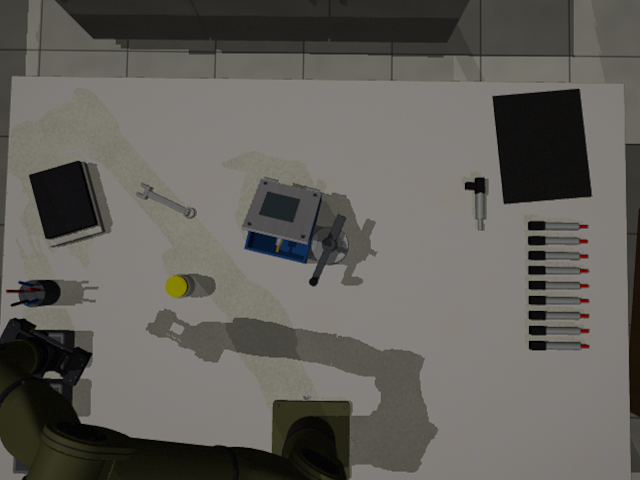

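View pics/side0.png

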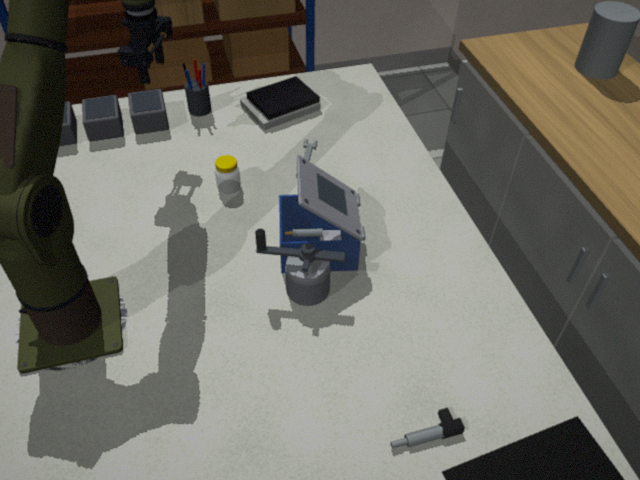

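```bash
cat > h.py <<'E'
import numpy as np,pickle,cv2
def cast(s,uv,z):
    c=-s['R'].T@s['t']; d=s['R'].T@np.linalg.inv(s['intrinsics'])@np.array([*uv,1.]); return c+d*(z-c[2])/d[2]
def tri(sa,a,sb,b):
    A=[];B=[]
    for s,uv in((sa,a),(sb,b)):
        c=-s['R'].T@s['t']; d=s['R'].T@np.linalg.inv(s['intrinsics'])@np.array([*uv,1.]); d/=np.linalg.norm(d)
        P=np.eye(3)-np.outer(d,d); A.append(P);B.append(P@c)
    x,r,_,_=np.linalg.lstsq(np.vstack(A),np.hstack(B),rcond=None); return x.round(4),float(np.sqrt(r.sum())) if len(r) else 0
E
python3 - <<'E'
from h import *
t=pickle.load(open('top.pkl','rb'));s=pickle.load(open('side.pkl','rb'))
a=t['pixels'][165:300,225:385,::-1];b=s['pixels'][130:310,240:380,::-1]
a=cv2.resize(a,None,fx=4,fy=4,interpolation=cv2.INTER_CUBIC); b=cv2.resize(b,(420,540),interpolation=cv2.INTER_CUBIC)
cv2.imwrite('pics/ta.png',np.clip(a*1.6,0,255)); cv2.imwrite('pics/sb.png',np.clip(b*1.4,0,255))
E
```

```text
[ WARN:0@0.034] global loadsave.cpp:1063 imwrite_ Unsupported depth image for selected encoder is fallbacked to CV_8U.
```

View pics/ta.png

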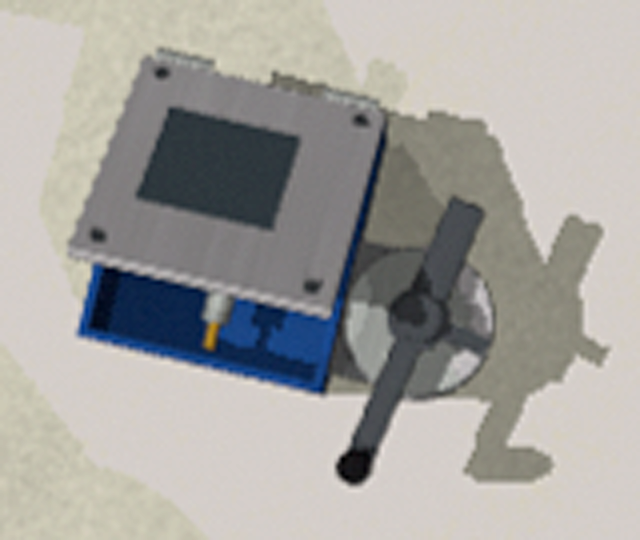

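View pics/sb.png

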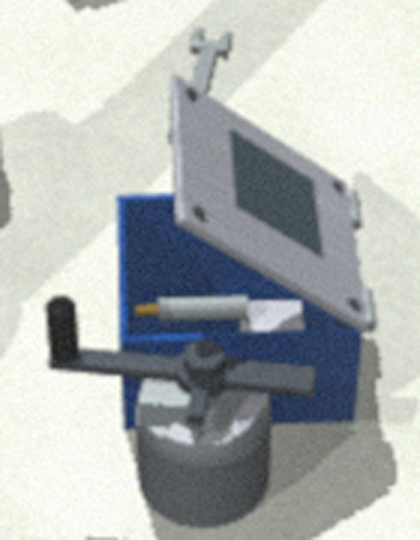

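```bash
python3 - <<'E'
from h import *
t=pickle.load(open('top.pkl','rb'));s=pickle.load(open('side.pkl','rb'))
T=lambda u,v:(225+u/4,165+v/4); S=lambda u,v:(240+u/3,130+v/3)
print('hub',tri(t,T(418,312),s,S(207,345)),cast(t,T(418,312),.145))
g=cast(t,T(355,466),.175);print('grip',tri(t,T(355,466),s,S(61,303)),g)
print('lidNL',tri(t,T(70,250),s,S(177,78)),'lidNR',tri(t,T(328,315),s,S(183,225)))
l=cast(t,T(80,335),.1);r=cast(t,T(325,392),.1);print(l,r,np.linalg.norm(l-r))
ya=(l-r)/np.linalg.norm(l-r);xa=np.array([ya[1],-ya[0],0]);yaw=np.arctan2(xa[1],xa[0])
o=(l+r)/2+.09*xa;o[2]=0
ax=o-.03*xa-.13*ya
print('yaw',yaw,'origin',o,'axis',ax,'dist',np.linalg.norm((g-ax)[:2]))
d=(g-ax);th=np.arctan2(d@ya,-d@xa);print('grip side angle (cw of -x positive y)',th)
print('far lid R',tri(t,T(385,105),s,S(365,325)),'expected',o+.09*xa-.08*ya)
E
```

```text
hub (array([ 0.5181, -0.0427,  0.1483]), 0.001933647673106906) [ 0.51693898 -0.04246624  0.145     ]
grip (array([ 0.4235, -0.0061,  0.1795]), 0.0020095723318015925) [ 0.42200387 -0.00575936  0.175     ]
lidNL (array([0.5491, 0.1622, 0.2205]), 0.0038099214287224867) lidNR (array([0.5137, 0.0102, 0.2164]), 0.004043536283426907)
[0.50100771 0.17250339 0.1       ] [0.46723921 0.01561298 0.1       ] 0.16048337179943933
yaw -0.2120019538330848 origin [0.57210851 0.07512061 0.        ] axis [ 0.51542589 -0.04565637  0.        ] dist 0.1015846659952575
grip side angle (cw of -x positive y) 0.1916141086681455
far lid R (array([ 0.6486, -0.0192,  0.1095]), 0.002329226242601401) expected [ 0.64326016 -0.02202589  0.        ]
```

```bash
cat >> h.py <<'E'
from scipy.spatial.transform import Rotation as Ro
AX=np.array([.516,-.044]); YAW=-.212; OR=np.array([.572,.0755])
xa=np.array([np.cos(YAW),np.sin(YAW)]); ya=np.array([-xa[1],xa[0]])
def tw(x,y): return OR+x*xa+y*ya
def to(st,p,ry=None):
    R=Ro.from_rotvec(st['tcp_rot']).as_matrix()
    print('t',st['t'],'pos',st['tcp_pos'].round(4),'tool x',R[:,0].round(3),'y',R[:,1].round(3),'z',R[:,2].round(3),'q7',st['qpos'][6].round(2),'f',st['ft_force'].round(2),'gap',round(st['finger_gap'],3))
    d=np.array(p)-st['tcp_pos']; 
    if ry is not None:
        y=np.array([*ry,0]);y/=np.linalg.norm(y); x=np.array([0,0,-1.]); N=np.c_[x,y,np.cross(x,y)]
        print('turn deg (tool)',np.degrees(Ro.from_matrix(R.T@N).as_rotvec()).round(2),'then linear',(N.T@d).round(4))
    print('linear now',(R.T@d).round(4))
E
python3 - <<'E'
from plant import *
from h import *
p=tw(-.01,.01);print(p)
to(state(),[*p,.26],ya); to(state(),[*p,.26],-ya)
E
```

```text
[0.56432804 0.08738028]
t 0.1 pos [0.2687 0.5637 0.252 ] tool x [-0.001 -0.002 -1.   ] y [ 0.43   0.903 -0.002] z [ 0.903 -0.43   0.   ] q7 -0.22 f [-0.01  0.46  0.13] gap 1.0
turn deg (tool) [-1.334e+01 -1.000e-02  1.000e-01] then linear [-0.008  -0.4034  0.3892]
linear now [-0.0075 -0.3028  0.4718]
t 0.1 pos [0.2687 0.5637 0.252 ] tool x [-0.001 -0.002 -1.   ] y [ 0.43   0.903 -0.002] z [ 0.903 -0.43   0.   ] q7 -0.22 f [-0.01  0.46  0.13] gap 1.0
turn deg (tool) [1.6666e+02 1.4000e-01 1.0000e-02] then linear [-0.008   0.4034 -0.3892]
linear now [-0.0075 -0.3028  0.4718]
```

Call:
drive_tool(
  linear=[
    [-0.005, -0.019, 0.0295],
    [-0.005, -0.019, 0.0295],
    [-0.005, -0.019, 0.0295],
    [-0.005, -0.019, 0.0295],
    [0, -0.019, 0.0295],
    [0, -0.019, 0.0295],
    [0, -0.019, 0.0295],
    [0, -0.019, 0.0295],
  ],
  turn=[
    [0, 0, 0],
    [0, 0, 0],
    [0, 0, 0],
    [0, 0, 0],
    [0, 0, 0],
    [0, 0, 0],
    [0, 0, 0],
    [0, 0, 0],
  ],
  jaw=0,
)

```text
t: 0.9
tcp_pos: [0.417, 0.324, 0.2725]
tcp_rot: [0.348, 1.543, -0.349]
ft_force: [0.6, 0.1, -0.2]
finger_gap: 0.3
```

Call:
drive_tool(
  linear=[
    [0, -0.019, 0.0295],
    [0, -0.019, 0.0295],
    [0, -0.019, 0.0295],
    [0, -0.019, 0.0295],
    [0, -0.019, 0.0295],
    [0, -0.019, 0.0295],
    [0, -0.019, 0.0295],
    [0, -0.019, 0.0295],
  ],
  turn=[
    [0, 0, 0],
    [0, 0, 0],
    [0, 0, 0],
    [0, 0, 0],
    [0, 0, 0],
    [0, 0, 0],
    [0, 0, 0],
    [0, 0, 0],
  ],
)

```text
t: 1.7
tcp_pos: [0.5645, 0.0853, 0.2724]
tcp_rot: [0.349, 1.543, -0.349]
ft_force: [1.5, -0.2, -0.0]
finger_gap: 0.004
```

```bash
python3 - <<'E'
from plant import *
from h import *
p=tw(-.01,.01)
to(state(),[*p,.122])
E
```

```text
t 1.7 pos [0.5645 0.0853 0.2724] tool x [-0.001 -0.    -1.   ] y [ 0.43   0.903 -0.   ] z [ 0.903 -0.43  -0.001] q7 0.72 f [ 1.5  -0.18 -0.04] gap 0.004
linear now [ 0.1504  0.0019 -0.001 ]
```

Call:
drive_tool(
  linear=[
    [0.015, 0, 0],
    [0.015, 0, 0],
    [0.015, 0, 0],
    [0.01, 0, 0],
    [0.01, 0, 0],
    [0.01, 0, 0],
    [0.01, 0, 0],
    [0.01, 0, 0],
  ],
  turn=[
    [0, 0, 0],
    [0, 0, 0],
    [0, 0, 0],
    [0, 0, 0],
    [0, 0, 0],
    [0, 0, 0],
    [0, 0, 0],
    [0, 0, 0],
  ],
)

```text
t: 2.5
tcp_pos: [0.5642, 0.0869, 0.1772]
tcp_rot: [0.349, 1.542, -0.349]
ft_force: [-0.7, 0.3, 1.4]
finger_gap: 0.005
```

Call:
drive_tool(
  linear=[
    [0.01, 0, 0],
    [0.01, 0, 0],
    [0.01, 0, 0],
    [0.008, 0, 0],
    [0.005, 0, 0],
    [0.002, 0, 0],
    [0, 0, 0],
  ],
  turn=[
    [0, 0, 0],
    [0, 0, 0],
    [0, 0, 0],
    [0, 0, 0],
    [0, 0, 0],
    [0, 0, 0],
    [0, 0, 0],
  ],
)

```text
t: 3.2
tcp_pos: [0.5642, 0.0867, 0.1324]
tcp_rot: [0.349, 1.543, -0.349]
ft_force: [-0.4, -0.7, -0.3]
finger_gap: 0.004
```

Call:
drive_tool(
  linear=[
    [0.003, 0, 0],
    [0.003, 0, 0],
    [0.002, 0, 0],
    [0.002, 0, 0],
    [0, 0, 0],
  ],
  turn=[
    [0, 0, 0],
    [0, 0, 0],
    [0, 0, 0],
    [0, 0, 0],
    [0, 0, 0],
  ],
)

```text
t: 3.7
tcp_pos: [0.5643, 0.0867, 0.1226]
tcp_rot: [0.349, 1.542, -0.349]
ft_force: [0.3, 0.1, 0.5]
finger_gap: 0.004
```

Call:
drive_tool(
  linear=[
    [0.001, 0, 0],
    [0.001, 0, 0],
    [0, 0, 0],
  ],
  turn=[
    [0, 0, 0],
    [0, 0, 0],
    [0, 0, 0],
  ],
)

```text
t: 4.0
tcp_pos: [0.5644, 0.0867, 0.1224]
tcp_rot: [0.349, 1.541, -0.349]
ft_force: [-3.9, -0.3, 14.5]
finger_gap: 0.003
```

```bash
python3 - <<'E'
from plant import *
from h import *
s=snapshot('side');b=s['pixels'][110:310,200:400,::-1]
cv2.imwrite('pics/s1.png',np.clip(cv2.resize(b,(600,600),interpolation=cv2.INTER_CUBIC)*1.4,0,255).astype('uint8'))
E
```

```text
(no output)
```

View pics/s1.png

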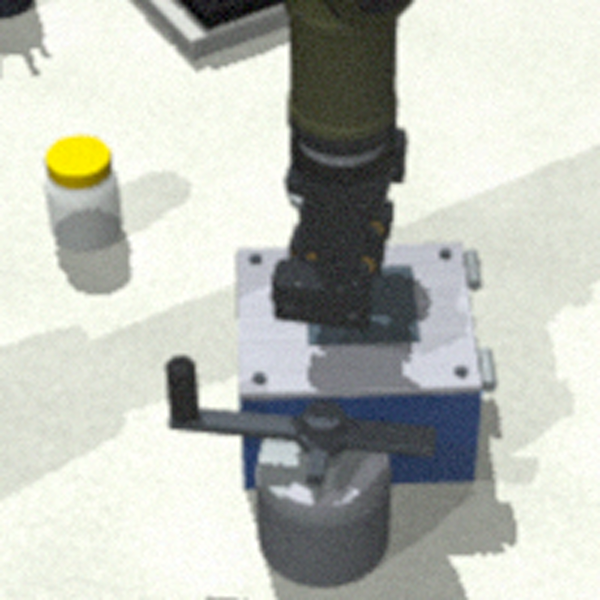

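Call:
drive_tool(
  linear=[
    [-0.02, 0, 0],
    [-0.04, 0, 0],
    [-0.04, 0, 0],
    [-0.03, 0, 0],
    [0, 0, 0],
  ],
  turn=[
    [0, 0, 0],
    [0, 0, 0],
    [0, 0, 0],
    [-3.2, 0, 0],
    [0, 0, 0],
  ],
  jaw=45,
)

```text
t: 4.55
tcp_pos: [0.5669, 0.0873, 0.2549]
tcp_rot: [0.307, 1.541, -0.302]
ft_force: [0.2, 0.5, 0.5]
finger_gap: 0.436
```

```bash
python3 - <<'E'
from plant import *
from h import *
to(state(),[.423,-.006,.157])
E
```

```text
t 4.55 pos [0.5669 0.0873 0.2549] tool x [ 0.009  0.002 -1.   ] y [0.379 0.925 0.005] z [ 0.925 -0.379  0.007] q7 0.75 f [0.17 0.49 0.51] gap 0.436
linear now [ 0.0965 -0.1413 -0.0986]
```

Call:
drive_tool(
  linear=[
    [0, -0.0235, -0.0164],
    [0, -0.0235, -0.0164],
    [0, -0.0235, -0.0164],
    [0, -0.0235, -0.0164],
    [0, -0.0235, -0.0164],
    [0, -0.0235, -0.0164],
    [0, 0, 0],
    [0, 0, 0],
  ],
  turn=[
    [0, 0, 0],
    [0, 0, 0],
    [0, 0, 0],
    [0, 0, 0],
    [0, 0, 0],
    [0, 0, 0],
    [0, 0, 0],
    [0, 0, 0],
  ],
)

```text
t: 5.35
tcp_pos: [0.4195, -0.0067, 0.2503]
tcp_rot: [0.306, 1.549, -0.306]
ft_force: [1.2, -0.2, 0.4]
finger_gap: 0.447
```

```bash
python3 - <<'E'
from plant import *
from h import *
to(state(),[.423,-.006,.157])
s=snapshot('side');b=s['pixels'][130:290,180:380,::-1]
cv2.imwrite('pics/s2.png',np.clip(cv2.resize(b,(750,600),interpolation=cv2.INTER_CUBIC)*1.5,0,255).astype('uint8'))
E
```

```text
t 5.35 pos [ 0.4195 -0.0067  0.2503] tool x [-0.  0. -1.] y [ 0.38   0.925 -0.   ] z [ 0.925 -0.38  -0.   ] q7 0.84 f [ 1.22 -0.21  0.38] gap 0.447
linear now [0.0933 0.002  0.003 ]
```

View pics/s2.png

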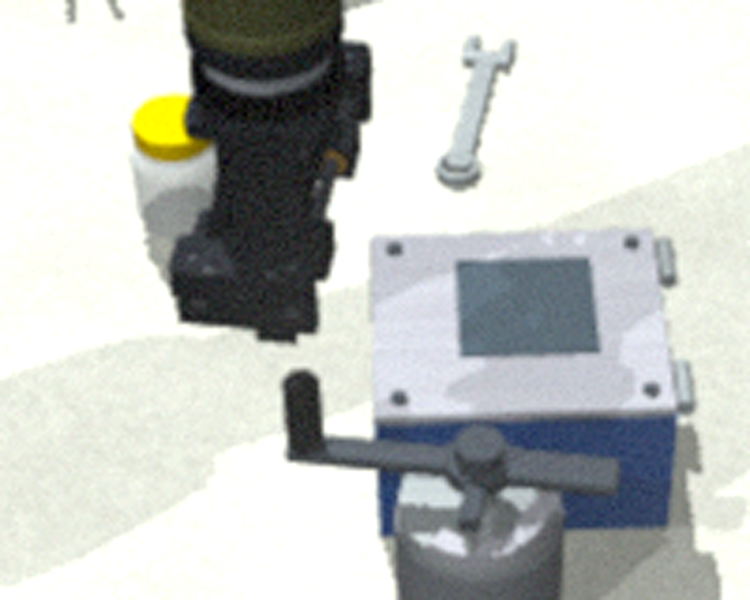

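Call:
drive_tool(
  linear=[
    [0.015, 0.002, 0.003],
    [0.015, 0, 0],
    [0.015, 0, 0],
    [0.01, 0, 0],
    [0.008, 0, 0],
    [0.004, 0, 0],
  ],
  turn=[
    [0, 0, 0],
    [0, 0, 0],
    [0, 0, 0],
    [0, 0, 0],
    [0, 0, 0],
    [0, 0, 0],
  ],
)

```text
t: 6.0
tcp_pos: [0.4238, -0.0051, 0.1829]
tcp_rot: [0.305, 1.55, -0.304]
ft_force: [-0.4, -0.5, -0.3]
finger_gap: 0.448
```

Call:
drive_tool(
  linear=[
    [0.006, 0, 0],
    [0.008, 0, 0],
    [0.008, 0, 0],
    [0.003, 0, 0],
    [0, 0, 0],
  ],
  turn=[
    [0, 0, 0],
    [0, 0, 0],
    [0, 0, 0],
    [0, 0, 0],
    [0, 0, 0],
  ],
)

```text
t: 6.5
tcp_pos: [0.423, -0.0057, 0.1583]
tcp_rot: [0.305, 1.55, -0.305]
ft_force: [0.3, 0.1, -0.6]
finger_gap: 0.445
```

Call:
drive_tool(
  linear=[
    [0, 0, 0],
    [0, 0, 0],
    [0, 0, 0],
    [0, -0.003, 0],
    [0, -0.003, 0],
    [0, -0.003, 0],
    [0, -0.003, 0],
    [0, 0, 0],
  ],
  turn=[
    [0, 0, 0],
    [0, 0, 0],
    [0, 0, 0],
    [-1.72, 0, 0],
    [-1.72, 0, 0],
    [-1.72, 0, 0],
    [-1.72, 0, 0],
    [0, 0, 0],
  ],
  jaw=32,
  squeeze=3,
)

```text
t: 7.3
tcp_pos: [0.4188, -0.0179, 0.1587]
tcp_rot: [0.211, 1.561, -0.212]
ft_force: [-0.4, -0.4, 0.5]
finger_gap: 0.321
```

Call:
drive_tool(
  linear=[
    [0, -0.003, 0.0001],
    [0, -0.003, 0],
    [0, -0.003, 0.0001],
    [0, -0.003, 0],
    [0, -0.003, 0.0001],
    [0, 0, 0],
  ],
  turn=[
    [-1.72, 0, 0],
    [-1.72, 0, 0],
    [-1.72, 0, 0],
    [-1.72, 0, 0],
    [-1.72, 0, 0],
    [0, 0, 0],
  ],
)

```text
t: 7.9
tcp_pos: [0.4159, -0.0328, 0.1586]
tcp_rot: [0.093, 1.57, -0.094]
ft_force: [0.7, -0.1, 0.2]
finger_gap: 0.316
```

```bash
cat >> h.py <<'E'
def pol(st):
    d=st['tcp_pos'][:2]-AX; R=Ro.from_rotvec(st['tcp_rot']).as_matrix(); x=-xa;n=-ya
    th=np.arctan2(d@n,d@x); y=R[:2,1]; ty=np.arctan2(-y@x,0) if 0 else 0
    head=np.degrees(np.arctan2(y[1],y[0])-(np.arctan2(d[1],d[0])-np.pi/2))
    t=-(np.array([-d[1],d[0]]))/np.hypot(*d); f=st['ft_force']
    print('t',st['t'],'r',np.hypot(*d).round(4),'th',th.round(3),'head err deg',round((head+180)%360-180,2),'f resist',(f[:2]@t).round(2),'f rad',(f[:2]@d/np.hypot(*d)).round(2),'fz',f[2].round(2),'z',st['tcp_pos'][2].round(4),'tilt',R[:2,0].round(3),'q7',st['qpos'][6].round(2),'gap mm',round(st['finger_gap']*88,1))
E
python3 -c "
from plant import *
from h import *
pol(state())"
```

```text
t 7.9 r 0.1007 th 0.101 head err deg -0.44 f resist -0.04 f rad -0.72 fz 0.2 z 0.1586 tilt [-0.001 -0.001] q7 0.94 gap mm 27.8
```

Call:
drive_tool(
  linear=[
    [0, -0.003, 0.0001],
    [0, -0.003, 0],
    [0, -0.003, 0.0001],
    [0, -0.003, 0],
    [0, -0.003, 0.0001],
  ],
  turn=[
    [-1.72, 0, 0],
    [-1.72, 0, 0],
    [-1.72, 0, 0],
    [-1.72, 0, 0],
    [-1.72, 0, 0],
  ],
)

```text
t: 8.4
tcp_pos: [0.4157, -0.0469, 0.1587]
tcp_rot: [-0.027, 1.571, 0.027]
ft_force: [-0.3, 1.7, -1.3]
finger_gap: 0.326
```

Call:
drive_tool(
  linear=[
    [0, -0.003, 0.0001],
    [0, -0.003, 0],
    [0, -0.003, 0.0001],
    [0, -0.003, 0],
    [0, -0.003, 0.0001],
  ],
  turn=[
    [-1.72, 0, 0],
    [-1.72, 0, 0],
    [-1.72, 0, 0],
    [-1.72, 0, 0],
    [-1.72, 0, 0],
  ],
)

```text
t: 8.9
tcp_pos: [0.4178, -0.0608, 0.1588]
tcp_rot: [-0.144, 1.565, 0.146]
ft_force: [0.1, 6.1, -0.8]
finger_gap: 0.423
```

```bash
python3 - <<'E'
from plant import *
from h import *
pol(state())
s=snapshot('side');b=s['pixels'][170:310,200:380,::-1]
cv2.imwrite('pics/s3.png',np.clip(cv2.resize(b,(720,560),interpolation=cv2.INTER_CUBIC)*1.5,0,255).astype('uint8'))
E
```

```text
t 8.9 r 0.0996 th 0.382 head err deg 0.87 f resist 6.04 f rad -1.11 fz -0.81 z 0.1588 tilt [0.001 0.002] q7 1.18 gap mm 37.2
```

View pics/s3.png

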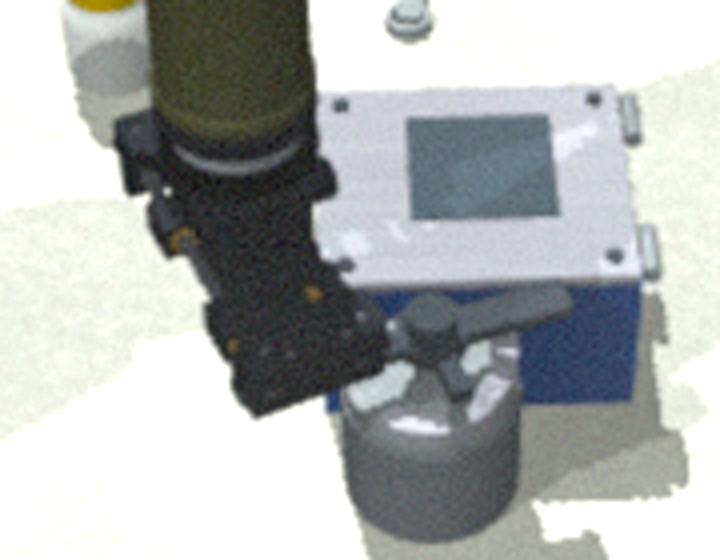

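Call:
drive_tool(
  linear=[
    [0, 0, 0],
    [0, 0, 0],
    [0, 0, 0],
  ],
  turn=[
    [0, 0, 0],
    [0, 0, 0],
    [0, 0, 0],
  ],
  jaw=32,
  squeeze=5,
)

```text
t: 9.25
tcp_pos: [0.4174, -0.0618, 0.1588]
tcp_rot: [-0.143, 1.566, 0.143]
ft_force: [-0.1, 3.9, 1.8]
finger_gap: 0.322
```

Call:
drive_tool(
  linear=[
    [0, -0.002, 0],
    [0, -0.002, 0],
    [0, -0.002, 0.0001],
    [0, -0.002, 0],
    [0, 0, 0],
  ],
  turn=[
    [-1.15, 0, 0],
    [-1.15, 0, 0],
    [-1.15, 0, 0],
    [-1.15, 0, 0],
    [0, 0, 0],
  ],
)

```text
t: 9.75
tcp_pos: [0.4187, -0.0687, 0.1587]
tcp_rot: [-0.206, 1.561, 0.208]
ft_force: [-2.6, 7.1, 4.6]
finger_gap: 0.322
```

```bash
python3 -c "
from plant import *
from h import *
pol(state())"
```

```text
t 9.75 r 0.1004 th 0.461 head err deg 0.85 f resist 7.52 f rad 0.79 fz 4.59 z 0.1587 tilt [-0.001  0.001] q7 1.25 gap mm 28.4
```

Call:
drive_tool(
  linear=[
    [0, -0.002, 0],
    [0, -0.002, 0],
    [0, -0.002, 0.0001],
    [0, -0.002, 0],
  ],
  turn=[
    [-1.15, 0, 0],
    [-1.15, 0, 0],
    [-1.15, 0, 0],
    [-1.15, 0, 0],
  ],
)

```text
t: 10.15
tcp_pos: [0.4216, -0.0775, 0.1587]
tcp_rot: [-0.27, 1.554, 0.269]
ft_force: [0.3, -0.3, -0.5]
finger_gap: 0.32
```

Call:
drive_tool(
  linear=[
    [0, -0.002, 0],
    [0, -0.002, 0],
    [0, -0.002, 0.0001],
    [0, -0.002, 0],
  ],
  turn=[
    [-1.15, 0, 0],
    [-1.15, 0, 0],
    [-1.15, 0, 0],
    [-1.15, 0, 0],
  ],
)

```text
t: 10.55
tcp_pos: [0.4238, -0.0826, 0.1587]
tcp_rot: [-0.332, 1.545, 0.336]
ft_force: [-3.8, 9.8, 5.6]
finger_gap: 0.378
```

```bash
python3 -c "
from plant import *
from h import *
pol(state())"
```

```text
t 10.55 r 0.1 th 0.608 head err deg 1.71 f resist 10.52 f rad -0.31 fz 5.59 z 0.1587 tilt [-0.001  0.003] q7 1.39 gap mm 33.2
```

Call:
drive_tool(
  linear=[
    [-0.001, 0, 0],
    [-0.001, 0, 0],
    [-0.001, -0.001, 0],
    [-0.001, -0.001, 0],
  ],
  turn=[
    [0, 0, 0],
    [0, 0, 0],
    [-0.57, 0, 0],
    [-0.57, 0, 0],
  ],
  jaw=32,
  squeeze=6,
)

```text
t: 10.95
tcp_pos: [0.4251, -0.0866, 0.1625]
tcp_rot: [-0.347, 1.544, 0.348]
ft_force: [-1.6, 4.3, -2.4]
finger_gap: 0.318
```

```bash
python3 -c "
from plant import *
from h import *
pol(state())"
```

```text
t 10.95 r 0.1004 th 0.65 head err deg 0.3 f resist 4.57 f rad -0.41 fz -2.41 z 0.1625 tilt [-0.001 -0.   ] q7 1.42 gap mm 28.0
```

Call:
drive_tool(
  linear=[
    [-0.0005, -0.002, 0],
    [-0.0005, -0.002, 0.0001],
    [-0.0005, -0.002, 0],
    [-0.0005, -0.002, 0],
  ],
  turn=[
    [-1.15, 0, 0],
    [-1.15, 0, 0],
    [-1.15, 0, 0],
    [-1.15, 0, 0],
  ],
)

```text
t: 11.35
tcp_pos: [0.4289, -0.0936, 0.1646]
tcp_rot: [-0.411, 1.532, 0.411]
ft_force: [-2.2, 3.8, -2.3]
finger_gap: 0.319
```

```bash
python3 -c "
from plant import *
from h import *
pol(state())"
```

```text
t 11.35 r 0.1002 th 0.73 head err deg 0.36 f resist 4.44 f rad 0.05 fz -2.33 z 0.1646 tilt [-0.001  0.   ] q7 1.5 gap mm 28.1
```

Call:
drive_tool(
  linear=[
    [0, -0.002, 0],
    [0, -0.002, 0.0001],
    [0, -0.002, 0],
    [0, 0, 0],
  ],
  turn=[
    [-1.15, 0, 0],
    [-1.15, 0, 0],
    [-1.15, 0, 0],
    [0, 0, 0],
  ],
)

```text
t: 11.75
tcp_pos: [0.4321, -0.099, 0.1648]
tcp_rot: [-0.457, 1.523, 0.456]
ft_force: [-4.0, 2.2, 1.7]
finger_gap: 0.318
```

Call:
drive_tool(
  linear=[
    [0, -0.002, 0],
    [0, -0.002, 0.0001],
    [0, -0.002, 0],
    [0, 0, 0],
  ],
  turn=[
    [-1.15, 0, 0],
    [-1.15, 0, 0],
    [-1.15, 0, 0],
    [0, 0, 0],
  ],
)

```text
t: 12.15
tcp_pos: [0.4357, -0.1035, 0.1648]
tcp_rot: [-0.504, 1.512, 0.504]
ft_force: [-2.2, 2.2, 2.0]
finger_gap: 0.32
```

```bash
python3 -c "
from plant import *
from h import *
pol(state())"
```

```text
t 12.15 r 0.0999 th 0.85 head err deg 0.33 f resist 3.09 f rad 0.46 fz 2.03 z 0.1648 tilt [-0. -0.] q7 1.61 gap mm 28.1
```

Call:
drive_tool(
  linear=[
    [0, -0.002, 0],
    [0, -0.002, 0.0001],
    [0, -0.002, 0],
    [0, 0, 0],
  ],
  turn=[
    [-1.15, 0, 0],
    [-1.15, 0, 0],
    [-1.15, 0, 0],
    [0, 0, 0],
  ],
)

```text
t: 12.55
tcp_pos: [0.4396, -0.1083, 0.1647]
tcp_rot: [-0.55, 1.5, 0.55]
ft_force: [-3.1, 3.2, 2.7]
finger_gap: 0.32
```

Call:
drive_tool(
  linear=[
    [0, -0.002, 0],
    [0, -0.002, 0.0001],
    [0, -0.002, 0],
    [0, 0, 0],
  ],
  turn=[
    [-1.15, 0, 0],
    [-1.15, 0, 0],
    [-1.15, 0, 0],
    [0, 0, 0],
  ],
)

```text
t: 12.95
tcp_pos: [0.4435, -0.1124, 0.1647]
tcp_rot: [-0.597, 1.487, 0.597]
ft_force: [-3.5, 1.0, 1.7]
finger_gap: 0.322
```

```bash
python3 -c "
from plant import *
from h import *
pol(state())"
```

```text
t 12.95 r 0.0997 th 0.969 head err deg 0.4 f resist 3.14 f rad 1.81 fz 1.72 z 0.1647 tilt [-0.  0.] q7 1.73 gap mm 28.3
```

Call:
drive_tool(
  linear=[
    [0, -0.002, 0],
    [0, -0.002, 0.0001],
    [0, -0.002, 0],
    [0, 0, 0],
  ],
  turn=[
    [-1.15, 0, 0],
    [-1.15, 0, 0],
    [-1.15, 0, 0],
    [0, 0, 0],
  ],
)

```text
t: 13.35
tcp_pos: [0.4488, -0.1173, 0.1647]
tcp_rot: [-0.644, 1.472, 0.642]
ft_force: [-1.4, 1.0, -0.0]
finger_gap: 0.324
```

Call:
drive_tool(
  linear=[
    [0, -0.002, 0],
    [0, -0.002, 0.0001],
    [0, -0.002, 0],
    [0, 0, 0],
  ],
  turn=[
    [-1.15, 0, 0],
    [-1.15, 0, 0],
    [-1.15, 0, 0],
    [0, 0, 0],
  ],
)

```text
t: 13.75
tcp_pos: [0.4536, -0.1212, 0.1647]
tcp_rot: [-0.691, 1.457, 0.689]
ft_force: [-0.3, 0.1, -0.3]
finger_gap: 0.319
```

```bash
python3 - <<'E'
from plant import *
from h import *
pol(state())
s=snapshot('side');b=s['pixels'][170:310,200:380,::-1]
cv2.imwrite('pics/s4.png',np.clip(cv2.resize(b,(720,560),interpolation=cv2.INTER_CUBIC)*1.5,0,255).astype('uint8'))
E
```

```text
t 13.75 r 0.0993 th 1.103 head err deg -0.41 f resist 0.28 f rad 0.13 fz -0.31 z 0.1647 tilt [ 0.002 -0.   ] q7 1.85 gap mm 28.1
```

View pics/s4.png

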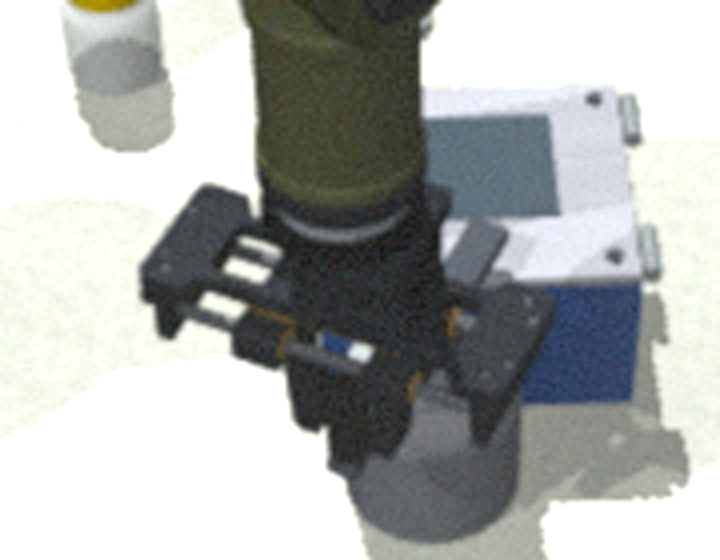

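Call:
drive_tool(
  linear=[
    [0, -0.001, 0],
    [0, -0.001, 0],
    [0, -0.001, 0],
    [0, 0, 0],
  ],
  turn=[
    [-0.57, 0, 0],
    [-0.57, 0, 0],
    [-0.57, 0, 0],
    [0, 0, 0],
  ],
)

```text
t: 14.2
tcp_pos: [0.455, -0.1225, 0.1647]
tcp_rot: [-0.713, 1.45, 0.713]
ft_force: [-0.3, 0.1, 0.3]
finger_gap: 0.319
```

Call:
drive_tool(
  linear=[
    [0, -0.001, 0],
    [0, -0.001, 0],
    [0, -0.001, 0],
    [0, 0, 0],
  ],
  turn=[
    [-0.57, 0, 0],
    [-0.57, 0, 0],
    [-0.57, 0, 0],
    [0, 0, 0],
  ],
)

```text
t: 14.6
tcp_pos: [0.4573, -0.1243, 0.1647]
tcp_rot: [-0.736, 1.442, 0.736]
ft_force: [0.4, 0.5, -0.0]
finger_gap: 0.321
```

```bash
python3 -c "
from plant import *
from h import *
pol(state())"
```

```text
t 14.6 r 0.0995 th 1.152 head err deg 0.23 f resist 0.01 f rad -0.64 fz -0.03 z 0.1647 tilt [0. 0.] q7 1.91 gap mm 28.3
```

Call:
drive_tool(
  linear=[
    [0, -0.001, 0],
    [0, -0.001, 0],
    [0, -0.001, 0],
    [0, 0, 0],
  ],
  turn=[
    [-0.57, 0, 0],
    [-0.57, 0, 0],
    [-0.57, 0, 0],
    [0, 0, 0],
  ],
)

```text
t: 15.0
tcp_pos: [0.4598, -0.126, 0.1647]
tcp_rot: [-0.759, 1.434, 0.759]
ft_force: [-0.8, 0.1, 0.3]
finger_gap: 0.321
```

Call:
drive_tool(
  linear=[
    [0, -0.001, 0],
    [0, -0.001, 0],
    [0, -0.001, 0],
    [0, 0, 0],
  ],
  turn=[
    [-0.57, 0, 0],
    [-0.57, 0, 0],
    [-0.57, 0, 0],
    [0, 0, 0],
  ],
)

```text
t: 15.4
tcp_pos: [0.4618, -0.1274, 0.1646]
tcp_rot: [-0.782, 1.426, 0.783]
ft_force: [-1.9, 0.9, 0.2]
finger_gap: 0.319
```

```bash
python3 -c "
from plant import *
from h import *
pol(state())"
```

```text
t 15.4 r 0.0995 th 1.206 head err deg 0.54 f resist 2.06 f rad 0.26 fz 0.25 z 0.1646 tilt [-0.001  0.   ] q7 1.97 gap mm 28.1
```

Call:
drive_tool(
  linear=[
    [0, -0.0005, 0],
    [0, -0.0005, 0],
    [0, 0, 0],
  ],
  turn=[
    [-0.3, 0, 0],
    [-0.3, 0, 0],
    [0, 0, 0],
  ],
)

```text
t: 15.7
tcp_pos: [0.4628, -0.1281, 0.1646]
tcp_rot: [-0.79, 1.423, 0.79]
ft_force: [-2.4, 0.9, 0.1]
finger_gap: 0.317
```

```bash
python3 - <<'E'
from plant import *
from h import *
pol(state())
s=snapshot('side');b=s['pixels'][190:310,260:380,::-1]
t=snapshot('top');a=t['pixels'][180:300,260:380,::-1]
cv2.imwrite('pics/s5.png',np.clip(cv2.resize(np.hstack([a,b]),(800,400),interpolation=cv2.INTER_CUBIC)*1.8,0,255).astype('uint8'))
E
```

```text
t 15.7 r 0.0995 th 1.218 head err deg 0.43 f resist 2.49 f rad 0.53 fz 0.07 z 0.1646 tilt [-0.001  0.   ] q7 1.98 gap mm 27.9
```

View pics/s5.png

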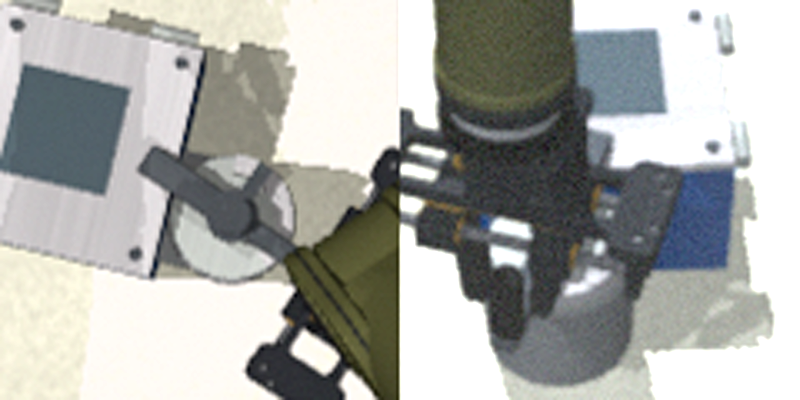

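```bash
python3 - <<'E'
from h import *
s=pickle.load(open('side.pkl','rb'))
def pr(X):
    c=s['R']@X+s['t'];p=s['intrinsics']@c;return p[:2]/p[2]
for th in(1.15,1.19,1.23):
  for z in(.120,.135,.170,.185):
    p=AX+.1*(-xa*np.cos(th)-ya*np.sin(th)); uv=pr(np.array([*p,z])); print(th,z,(uv-[260,190])*10/3+[400,0])
E
```

```text
1.15 0.12 [499.14544038 329.51399546]
1.15 0.135 [498.59542772 313.84641684]
1.15 0.17 [497.27283132 276.17113227]
1.15 0.185 [496.68851548 259.52639825]
1.19 0.12 [505.29070131 331.25727903]
1.19 0.135 [504.7955232  315.59445738]
1.19 0.17 [503.60476042 277.92981729]
1.19 0.185 [503.07867666 261.28942852]
1.23 0.12 [511.53360078 332.80794172]
1.23 0.135 [511.09424934 317.14949833]
1.23 0.17 [510.03771427 279.49468961]
1.23 0.185 [509.57092405 262.85833074]
```

Call:
drive_tool(
  linear=[
    [0, -0.0005, 0],
    [0, -0.0005, 0],
    [0, 0, 0],
  ],
  turn=[
    [-0.3, 0, 0],
    [-0.3, 0, 0],
    [0, 0, 0],
  ],
  squeeze=4,
)

```text
t: 16.1
tcp_pos: [0.4638, -0.1288, 0.1646]
tcp_rot: [-0.798, 1.42, 0.798]
ft_force: [-1.1, 1.3, 0.7]
finger_gap: 0.323
```

Call:
drive_tool(
  linear=[
    [0, -0.0005, 0],
    [0, -0.0005, 0],
    [0, 0, 0],
  ],
  turn=[
    [-0.3, 0, 0],
    [-0.3, 0, 0],
    [0, 0, 0],
  ],
)

```text
t: 16.4
tcp_pos: [0.4648, -0.1293, 0.1647]
tcp_rot: [-0.806, 1.416, 0.806]
ft_force: [-2.5, 0.3, -0.1]
finger_gap: 0.322
```

```bash
python3 -c "
from plant import *
from h import *
pol(state())"
```

```text
t 16.4 r 0.0995 th 1.243 head err deg 0.23 f resist 2.33 f rad 0.99 fz -0.12 z 0.1647 tilt [ 0. -0.] q7 2.0 gap mm 28.3
```

Call:
drive_tool(
  linear=[
    [0, -0.0005, 0],
    [0, -0.0005, 0],
    [0, -0.0005, 0],
    [0, 0, 0],
  ],
  turn=[
    [-0.3, 0, 0],
    [-0.3, 0, 0],
    [-0.3, 0, 0],
    [0, 0, 0],
  ],
)

```text
t: 16.8
tcp_pos: [0.4662, -0.1301, 0.1647]
tcp_rot: [-0.818, 1.411, 0.818]
ft_force: [-1.4, -0.0, 0.8]
finger_gap: 0.318
```

Call:
drive_tool(
  linear=[
    [0, -0.0005, 0],
    [0, -0.0005, 0],
    [0, -0.0005, 0],
    [0, 0, 0],
  ],
  turn=[
    [-0.3, 0, 0],
    [-0.3, 0, 0],
    [-0.3, 0, 0],
    [0, 0, 0],
  ],
)

```text
t: 17.2
tcp_pos: [0.4671, -0.1306, 0.1646]
tcp_rot: [-0.83, 1.407, 0.83]
ft_force: [-3.5, 1.0, 1.3]
finger_gap: 0.32
```

```bash
python3 -c "
from plant import *
from h import *
pol(state())"
```

```text
t 17.2 r 0.0995 th 1.269 head err deg 0.55 f resist 3.55 f rad 0.87 fz 1.33 z 0.1646 tilt [-0.001  0.   ] q7 2.03 gap mm 28.1
```

Call:
drive_tool(
  linear=[
    [0, -0.0005, 0],
    [0, -0.0005, 0],
    [0, 0, 0],
  ],
  turn=[
    [-0.3, 0, 0],
    [-0.3, 0, 0],
    [0, 0, 0],
  ],
)

```text
t: 17.5
tcp_pos: [0.4677, -0.1311, 0.1646]
tcp_rot: [-0.838, 1.404, 0.839]
ft_force: [-4.0, 1.4, 0.6]
finger_gap: 0.321
```

Call:
drive_tool(
  linear=[
    [0, -0.0005, 0],
    [0, -0.0005, 0],
    [0, 0, 0],
  ],
  turn=[
    [-0.3, 0, 0],
    [-0.3, 0, 0],
    [0, 0, 0],
  ],
)

```text
t: 17.8
tcp_pos: [0.4682, -0.1314, 0.1645]
tcp_rot: [-0.845, 1.401, 0.847]
ft_force: [-5.1, 2.2, 0.2]
finger_gap: 0.322
```

```bash
python3 -c "
from plant import *
from h import *
pol(state())"
```

```text
t 17.8 r 0.0996 th 1.283 head err deg 0.96 f resist 5.51 f rad 0.5 fz 0.25 z 0.1645 tilt [-0.002  0.   ] q7 2.05 gap mm 28.4
```

Call:
drive_tool(
  linear=[
    [0, 0.001, 0],
    [0, 0.001, 0],
    [0, 0.001, 0],
    [0, 0.001, 0],
    [0, 0, 0],
  ],
  turn=[
    [0.57, 0, 0],
    [0.57, 0, 0],
    [0.57, 0, 0],
    [0.57, 0, 0],
    [0, 0, 0],
  ],
)

```text
t: 18.3
tcp_pos: [0.4669, -0.1298, 0.1651]
tcp_rot: [-0.816, 1.41, 0.814]
ft_force: [0.2, 0.0, -0.2]
finger_gap: 0.322
```

Call:
drive_tool(
  linear=[
    [0, 0.001, 0],
    [0, 0.001, 0],
    [0, 0.001, 0],
    [0, 0, 0],
  ],
  turn=[
    [0.57, 0, 0],
    [0.57, 0, 0],
    [0.57, 0, 0],
    [0, 0, 0],
  ],
)

```text
t: 18.7
tcp_pos: [0.463, -0.1281, 0.1648]
tcp_rot: [-0.793, 1.421, 0.792]
ft_force: [1.0, -0.0, 0.0]
finger_gap: 0.318
```

```bash
python3 -c "
from plant import *
from h import *
pol(state())"
```

```text
t 18.7 r 0.0994 th 1.22 head err deg 0.51 f resist -0.84 f rad -0.48 fz 0.04 z 0.1648 tilt [0. 0.] q7 1.98 gap mm 28.0
```

Call:
drive_tool(
  linear=[
    [0, -0.001, 0],
    [0, -0.001, 0],
    [0, -0.001, 0],
    [0, 0, 0],
    [0, 0, 0],
  ],
  turn=[
    [0, 0, 0],
    [0, 0, 0],
    [0, 0, 0],
    [0, 0, 0],
    [0, 0, 0],
  ],
  jaw=50,
)

```text
t: 19.2
tcp_pos: [0.4656, -0.1298, 0.1647]
tcp_rot: [-0.792, 1.421, 0.793]
ft_force: [0.7, 0.1, -0.5]
finger_gap: 0.503
```

Call:
drive_tool(
  linear=[
    [-0.005, 0, 0],
    [-0.01, 0, 0],
    [-0.015, 0, 0],
    [-0.02, 0, 0],
    [-0.03, 0, 0],
    [-0.03, 0, 0],
    [0, 0, 0],
  ],
  turn=[
    [0, 0, 0],
    [0, 0, 0],
    [0, 0, 0],
    [0, 0, 0],
    [0, 0, 0],
    [0, 0, 0],
    [0, 0, 0],
  ],
)

```text
t: 19.9
tcp_pos: [0.4678, -0.1293, 0.2787]
tcp_rot: [-0.796, 1.415, 0.788]
ft_force: [1.0, 0.3, -1.1]
finger_gap: 0.501
```

```bash
python3 - <<'E'
from plant import *
from h import *
st=state();pol(st);to(st,st['tcp_pos']+[-.12,.12,0])
E
```

```text
t 19.9 r 0.098 th 1.269 head err deg -2.25 f resist -0.74 f rad -0.71 fz -1.06 z 0.2787 tilt [ 0.008 -0.001] q7 2.19 gap mm 44.1
t 19.9 pos [ 0.4678 -0.1293  0.2787] tool x [ 0.008 -0.001 -1.   ] y [-0.851  0.526 -0.007] z [0.526 0.851 0.003] q7 2.19 f [ 1.    0.25 -1.06] gap 0.501
linear now [-0.001   0.1652  0.039 ]
```

Call:
drive_tool(
  linear=[
    [0, 0.025, 0.0214],
    [0, 0.025, 0.0214],
    [0, 0.025, 0.0214],
    [0, 0.025, 0.0214],
    [0, 0.025, 0.0214],
    [0, 0.025, 0.0214],
    [0, 0.025, 0.0214],
    [0, 0, 0],
  ],
  turn=[
    [0, 0, 0],
    [0, 0, 0],
    [0, 0, 0],
    [0, 0, 0],
    [0, 0, 0],
    [0, 0, 0],
    [0, 0, 0],
    [0, 0, 0],
  ],
)

```text
t: 20.7
tcp_pos: [0.3941, 0.0939, 0.2753]
tcp_rot: [-0.797, 1.417, 0.8]
ft_force: [0.6, -0.3, -0.6]
finger_gap: 0.497
```

```bash
python3 - <<'E'
from plant import *
from h import *
s=snapshot('side');b=s['pixels'][150:310,230:390,::-1]
t=snapshot('top');a=t['pixels'][165:325,230:390,::-1]
pickle.dump(s,open('side2.pkl','wb'));pickle.dump(t,open('top2.pkl','wb'))
cv2.imwrite('pics/s6.png',np.clip(cv2.resize(np.hstack([a,b]),(800,400),interpolation=cv2.INTER_CUBIC)*1.5,0,255).astype('uint8'))
E
```

```text
(no output)
```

View pics/s6.png

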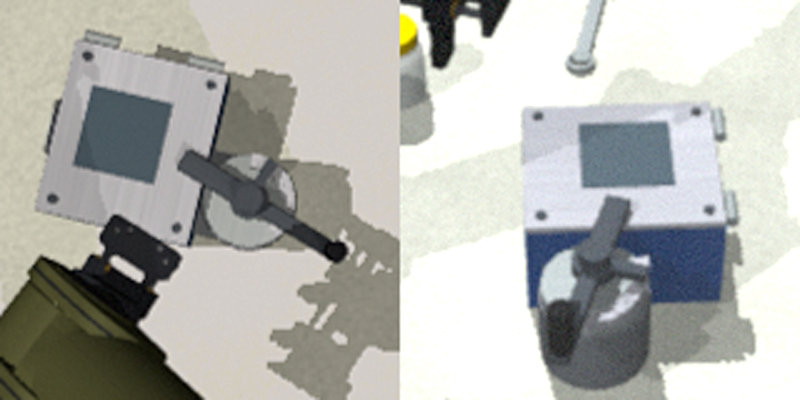

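```bash
python3 - <<'E'
from h import *
t=pickle.load(open('top2.pkl','rb'));s=pickle.load(open('side2.pkl','rb'))
T=lambda u,v:(230+u/2.5,165+v/2.5); S=lambda u,v:(230+(u-400)/2.5,150+v/2.5)
# dark post mask, grey lever ignored
def blob(im,x0,y0,x1,y1,thr):
    m=(im['pixels'][y0:y1,x0:x1].max(2)<thr).astype('uint8'); n,l,st,c=cv2.connectedComponentsWithStats(m)
    i=1+np.argmax(st[1:,4]); return st[i]+[x0,y0,0,0,0],c[i]+[x0,y0]
print('post top-view',blob(t,350,250,380,280,40)); print('post side',blob(s,280,260,310,300,40))
s0=pickle.load(open('side.pkl','rb'));print('post side start',blob(s0,250,220,275,260,40))
g=tri(t,T(337,251),s,S(561,306));print('grip top',g)
for z in(.17,.185):
    p=cast(t,T(337,251),z)[:2]-AX;print(z,'r',np.hypot(*p),'th',np.arctan2(-p@ya,-p@xa))
def pr(X,s):
    c=s['R']@X+s['t'];p=s['intrinsics']@c;return (p[:2]/p[2]).round(1)
p0=AX+.1*(-xa*np.cos(-.19)-ya*np.sin(-.19))
print('start pred centre z.15',pr(np.array([*p0,.15]),s0))
for th in(1.2,1.23,1.26):
  p=AX+.1*(-xa*np.cos(th)-ya*np.sin(th))
  for z in(.145,.160):print(th,z,'centre',pr(np.array([*p,z]),s))
E
```

```text
post top-view (array([350, 254,  19,  16, 132]), array([358.74242424, 262.26515152]))
post side (array([289, 272,  12,  21, 162]), array([294.32098765, 282.87037037]))
post side start (array([256, 230,  10,  21, 140]), array([260.69285714, 240.86428571]))
grip top (array([ 0.4646, -0.1287,  0.1734]), 0.0025961524525028013)
0.17 r 0.09991493692352663 th 1.2214152948598174
0.185 r 0.09914407484778345 th 1.214589346559295
start pred centre z.15 [260.6 240.4]
1.2 0.145 centre [291.8 281.6]
1.2 0.16 centre [291.7 276.8]
1.23 0.145 centre [293.2 282. ]
1.23 0.16 centre [293.1 277.1]
1.26 0.145 centre [294.7 282.3]
1.26 0.16 centre [294.6 277.4]
```

```bash
python3 -c "
from plant import *
print(finish_job())"
```

```text
the job is handed in; nothing more can be done
None
```

The tester is ready for a shot and handed in after about 21 s of robot time: the lid is shut and the latch handle is down in its notch.

- **Lid:** I pressed it down until it met the rim, with about 14.5 N on the tool and the fingertips at about 108 mm. It still looked shut in the last picture.
- **Handle:** I pushed it round with the jaws held loosely about the grip. It climbed the ramp, and a little past the drop it met a firm stop. I stopped there at 5.5 N and backed off, then opened the jaws and withdrew upwards.
- **Final check:** The side view puts the grip at about 145 mm height, against 160 mm on the crest. It sits about 1.22 to 1.24 rad anticlockwise of the tester's -x, inside the given range, with the tongue over the lid. The robot was touching nothing.

**Checks that disagreed or fell short:**
- The force reached about 10.5 N once, on the ramp rather than at the end stop.
- The two-view estimate of the grip top came out at 173 mm against the expected 170 mm. It read about 4 mm high at the start too.
- An automatic colour mask for the grip in the top view picked up other dark parts, so I left it out. I used the spot read from the picture instead.
- I did not measure the loose items again at the end; my moves stayed clear of them.

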